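# Zero a surface probe and hold it on the tilted stage

### The job

Take the hand probe out of its stand and zero it: hold its spring tip upright on the ringed spot of the small round anvil for a good second, pressing only lightly, so that the tip is pushed part of the way in. Then hold the tip just as lightly, square to the face, inside the ring (not the square or the cross) on the tilted disc of the stage. Finish while still holding the probe pressed there, do not let go of it, and do not disturb the other things lying about.

Things in the scene. Friction and masses are not known exactly. Their poses are not given: they have to be found in the camera images.
- probe: hand probe, 127 mm long, 60-90 g: dark grey square handle 18 x 18 x 58 mm with a 3 mm button on its end; below it a steel shaft 10 mm thick, 46 mm long, then the spring tip. Origin: middle of the handle's lower face (shoulder); z up the handle, away from the tip; x, y square to its flat sides. At the start it hangs upright in the stand, shoulder on the stand's top: lift it up 80 mm or more
- probe_tip (a point): the very end of the probe's spring tip (a rounded pin 6 mm thick), 66 mm below the probe's origin along the probe's axis when not pressed
- probe_plunger (a joint): how far the spring tip is pushed into the shaft, m: 0 free, 0.010 bottomed out. The spring pushes back with 0.7 N at the start of its travel and 4.2 N at the end (350 N/m), so 2 to 3 N is about half way. Lightly pressed means 0.0015 to 0.0092
- stand: probe stand, fixed to the bench: an aluminium block 44 x 44 mm, 74 mm high, on an 80 x 80 x 8 mm flange, with one upright through hole 14 mm wide in the middle. Origin at the centre of its underside, z up
- anvil: zero anvil, fixed: a plain flat round steel disc 24 mm high, 52 mm across the top, 68 mm across the foot, with one engraved ring in the middle of its level top. Origin at the centre of its underside, z up
- anvil_spot (a point): centre of the ring (18 mm across) on the anvil's top face; z points straight up, square to the face
- stage: stage, fixed: grey base 100 x 118 x 10 mm, two cheeks with black side knobs (130 mm over the knobs, 69 mm high) and between them a tilted square plate carrying a round steel disc 78 mm across, its face about 63 mm above the bench, leaning to the stage's -x (towards the robot) by 0.12-0.38 rad. Tilt and turn vary but are clamped: light pushes do not move them. Origin: centre of the underside, z up
- ring_spot (a point): centre of the engraved ring (18 mm across) on the tilted disc's face, 22 mm from the disc's centre; its z axis is the outward normal of the face, so the probe is square when its z lies along this one. A square outline and a cross, 16 mm each, lie at the same distance 120 degrees to either side
- forceps_curved: bystander: steel forceps 12 x 120 x 9 mm, loose, between the task's things; origin at the centre of the underside
- pen_2: bystander: pencil 7 x 156 x 7 mm, loose, between the task's things; origin at the centre of the underside
- timer: bystander: small lab timer 67 x 67 x 19 mm, loose, on the near part of the bench
- tape_1: bystander: roll of tape 104 x 102 x 25 mm lying flat, loose, on the near part of the bench
- cassette_blue: bystander: tissue cassette with a grid lid 28 x 43 x 7 mm, loose, on the near part of the bench
- mould_f: bystander: small steel base mould 30 x 37 x 9 mm, loose, on the near part of the bench
- block_1: bystander: wax block on a cassette 28 x 40 x 11 mm, loose, on the near part of the bench

How it is judged:
By the outcome, as a careful person would: the job done as asked, in the order asked, and still so for the second after the job is handed in, while the arm keeps its last pose, push and grip.
It also fails if it takes over 58 s, if anything falls off the work surface, if the arm or the gripper's body presses on something with over 40 N, if the wrist force passes 120 N, or if a joint passes its speed limit or range.

### The arm

A 6-joint arm with a two-finger parallel gripper is mounted at the origin on a cart in front of the work surface, level with it; the furniture and walls round the work are solid. World frame = base frame: x ahead of the robot, y to its left, z up, the work surface at z = 0. Lengths are in m, angles in degrees, forces in N, time in s.
With the tool pointing down it reaches from about 0.375 to 0.9 m from the base axis. Payload 3.1 kg.
Tool frame: the origin (TCP) lies midway between the tips of the shut fingers; the grasp point (between the pads) lies 19 mm behind it; z points along the fingers, y is the line along which they close (so a half turn about z gives the same grasp; the last joint's range is limited). The gripper opens to 87 mm and grips with 3 to 60 N. Pads are 19 mm wide; open, the fingers measure 117 mm over their backs; the gripper's body (75 mm by 190 mm) begins 51 mm behind the grasp point.
Start: joints at [55.262, 30.224, 82.088, -0, 67.689, -10.227], TCP at [0.259, 0.569, 0.223] pointing down, gripper open.
Joint ranges: [-176.69, 176.69], [-43.24, 126.21], [12.49, 139.97], [-82, 262], [0, 151.66], [-163.58, 163.58]. Speed limits (degrees/s): [159.86, 159.86, 180, 180, 180, 180].

### API

Orientations are given as [roll, pitch, yaw] about the fixed x, y, z axes, in that order (R = Rz(yaw) Ry(pitch) Rx(roll)).
In Python, from cell import r, fingers, solve_ik, eyes, ticket, current_time_s, current_joints, current_qvel, current_joint_torque, current_position, current_ee_rot, current_force, current_moment, current_width, current_finger_force gives the robot as it stands. The module is installed in compiled form; this text tells all that it offers. Calls block until the motion is done:
- r.move_to(position, orientation): joint-space move of the TCP to a pose.
- r.servo_line(position, max_speed=0.15, rot=None, threshold=None): straight line of the TCP; rot=None keeps the orientation; max_speed is the mean speed in m/s. With threshold (N) it stops when the force on the tool has changed by that much, and returns True; else False.
- r.move_j(angles): joint-space move.
- fingers.gripper_open() and fingers.close_gripper(f_grip=None): open the fingers fully, or close them until they stop; f_grip is the grip in N (None keeps the last).
- r.wait(seconds).
- solve_ik(position, orientation): joint angles nearest the present ones, or None.
- eyes.get_image(name): name is "side" or "top" or "wrist"; returns a dict with "image" (480x640x3 uint8, red, green, blue), "vfov" (degrees; the focal length in pixels is half the picture's height over the tangent of half this angle, whatever the lens; pixels are square), "cx", "cy" (the principal point, pixels), "R" (3x3) and "t" (3): a world point X has camera coordinates R X + t; the wrist camera has in their place "hand_eye" (4x4, takes a point from camera to tool coordinates, whose origin is the TCP and whose axes are the flange's). Camera axes: x right, y down, z forward; pixel columns grow to the right and rows downward; lengths in m; the calibration is good to about 2 mm. The wrist camera is an equidistant fisheye: a pixel r from the principal point sees the ray r / f radians off the axis. A picture is of the moment at which its call begins: read the wrist's pose just before it. There is no depth.
A pose or a line that the arm cannot do raises r.PlanningError and nothing moves.
- ticket.close_job(): hands the job in; it is judged then, once.
Readings, each from a call of its own:
- current_time_s(): time.
- current_joints(): joint angles.
- current_qvel(): joint speeds.
- current_joint_torque(): joint torques, N m.
- current_position(): TCP position.
- current_ee_rot(): TCP orientation.
- current_force(): force on the tool from outside, world axes, zero at the start.
- current_moment(): the same for the moment, N m.
- current_width(): finger opening in m.
- current_finger_force(): force on a finger pad.
Only numpy, scipy, OpenCV 4.12 (cv2) and the standard library are available. Lean on these libraries where they do the work, as an engineer would, in place of code of your own. Each camera call takes 0.05 s, during which the arm holds its last target. There are 200 camera calls.

## Working session

There is one attempt and no reset: what is moved stays moved. The work goes in short steps, each a Python script; the robot and the scene stay as the last script left them, time stands still between calls to the robot, and variables do not carry over. Pictures are saved under pics/ and viewed, at most 10 in all, crops included, and the job is handed in when it is done.

```bash
mkdir -p pics; ls; python3 - <<'E'
from cell import *
import cv2,numpy as np
for n in("top","side"):
    d=eyes.get_image(n);cv2.imwrite(f"pics/{n}0.png",d["image"][:,:,::-1])
    print(n,d["vfov"],d["cx"],d["cy"],np.round(d["R"],4).tolist(),np.round(d["t"],4).tolist())
d=eyes.get_image("wrist");cv2.imwrite("pics/wrist0.png",d["image"][:,:,::-1]);print({k:v for k,v in d.items() if k!="image"})
print(current_time_s(),current_position(),current_ee_rot())
E
```

```text
pics
top 49.799611158996086 317.7047881303134 249.65431551619653 [[-0.019, -0.9998, 0.005], [-0.9897, 0.0181, -0.1418], [0.1417, -0.0076, -0.9899]] [-0.0048, 0.4932, 0.9971]
side 52.80449222082511 322.1455326072676 238.67563108556405 [[-0.5619, 0.8271, -0.0138], [0.5592, 0.3675, -0.7431], [-0.6095, -0.4253, -0.669]] [0.3038, -0.1988, 1.4197]
{'vfov': 65.70646984690485, 'cx': 320.81053855667966, 'cy': 241.64739732629047, 'hand_eye': array([[ 8.31084092e-04, -9.52375250e-01, -3.04927357e-01,
         8.45736058e-02],
       [ 9.99999632e-01,  8.56549475e-04,  5.02653021e-05,
        -4.39805205e-05],
       [ 2.13313938e-04, -3.04927287e-01,  9.52375611e-01,
        -1.62017863e-01],
       [ 0.00000000e+00,  0.00000000e+00,  0.00000000e+00,
         1.00000000e+00]])}
0.15 [0.25893501 0.56821271 0.22180054] [-1.79904515e+02 -1.68764429e-02  1.55491013e+02]
```

View pics/top0.png

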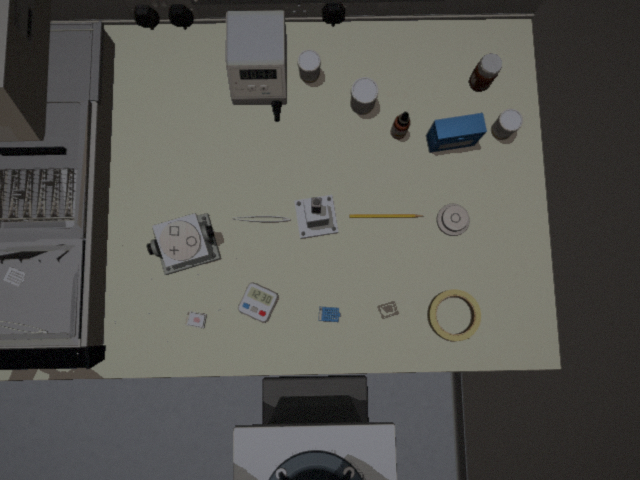

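View pics/side0.png

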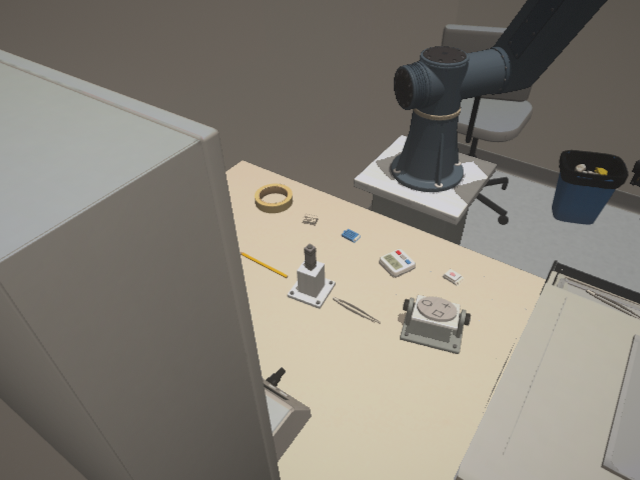

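Top view: stage near (184,242) with ring ≈(193,240), square (175,231) and cross (173,250). The stand and probe are at (317,210), and the anvil ring is at (455,217). Forceps lie at (263,219) and the pencil at (387,216). The side view agrees. Next I'll get rough positions, then wrist views.

```bash
cat > h.py <<'E'
from cell import *
import cv2,numpy as np
from scipy.spatial.transform import Rotation as Ro
def K(d): return 240/np.tan(np.radians(d["vfov"]/2))
def ray(d,uv):
    """origin, unit directions (world) of pixels; wrist dicts carry 'p','rpy'"""
    uv=np.atleast_2d(np.asarray(uv,float)); a=(uv-[d["cx"],d["cy"]])/K(d)
    if "hand_eye" in d:
        th=np.linalg.norm(a,axis=1,keepdims=True)+1e-12
        c=np.c_[a/th*np.sin(th),np.cos(th)]
        H=d["hand_eye"];Rt=Ro.from_euler("xyz",d["rpy"],degrees=True).as_matrix()
        return d["p"]+Rt@H[:3,3],c@(Rt@H[:3,:3]).T
    c=np.c_[a,np.ones(len(a))];c/=np.linalg.norm(c,axis=1,keepdims=True)
    return -d["R"].T@d["t"],c@d["R"]
def onz(d,uv,z):
    o,v=ray(d,uv);return o+v*((z-o[2])/v[:,2])[:,None]
def shot(name,fn):
    p,q=np.array(current_position()),np.array(current_ee_rot())
    d=eyes.get_image(name);d["p"],d["rpy"]=p,q
    cv2.imwrite(f"pics/{fn}.png",d["image"][:,:,::-1]);np.save(f"pics/{fn}.npy",d,allow_pickle=True);return d
def load(fn): return np.load(f"pics/{fn}.npy",allow_pickle=True).item()
E
python3 - <<'E'
from h import *
d=shot("top","top1")
for n,uv,z in(("probe",(317,201),.135),("standflange",(317,216),.008),("anvil",(455,217),.024),("disc",(184,242),.063),("ring",(193,240),.063),("sq",(175,231),.063),("cross",(173,250),.063)):
    print(n,onz(d,uv,z)[0].round(4))
for p in((.52,-.0,.24),(.52,-.28,.16),(.46,.26,.2)):
    for y in(180,0,90,-90):
        q=solve_ik(p,(180,0,y)); print(p,y,None if q is None else np.round(q,0))
E
```

```text
probe [ 0.5685 -0.0136  0.135 ]
standflange [ 0.5673 -0.0141  0.008 ]
anvil [ 0.5568 -0.2953  0.024 ]
disc [0.5088 0.2458 0.063 ]
ring [0.5125 0.2284 0.063 ]
sq [0.5309 0.2637 0.063 ]
cross [0.4935 0.2668 0.063 ]
(0.52, -0.0, 0.24) 180 [ -12.   21.   96.    0.   63. -102.]
(0.52, -0.0, 0.24) 0 [-12.  21.  96.  -0.  63.  78.]
(0.52, -0.0, 0.24) 90 [-12.  21.  96.   0.  63. -12.]
(0.52, -0.0, 0.24) -90 None
(0.52, -0.28, 0.16) 180 [ -39.   32.   91.    0.   57. -129.]
(0.52, -0.28, 0.16) 0 [-39.  32.  91.  -0.  57.  51.]
(0.52, -0.28, 0.16) 90 [-39.  32.  91.   0.  57. -39.]
(0.52, -0.28, 0.16) -90 [-39.  32.  91.  -0.  57. 141.]
(0.46, 0.26, 0.2) 180 [ 17.  25.  97.   0.  58. -73.]
(0.46, 0.26, 0.2) 0 [ 17.  25.  97.  -0.  58. 107.]
(0.46, 0.26, 0.2) 90 [17. 25. 97. -0. 58. 17.]
(0.46, 0.26, 0.2) -90 [  17.   25.   97.    0.   58. -163.]
```

```bash
python3 - <<'E'
from h import *
r.move_to((.5,.245,.16),(180,0,90));shot("wrist","sA")
r.move_to((.5,.245,.16),(180,0,180));shot("wrist","sB")
r.move_to((.557,-.295,.13),(180,0,90));shot("wrist","aA")
r.move_to((.567,-.014,.24),(180,0,90));shot("wrist","pA")
print(current_time_s())
a=[cv2.imread(f"pics/{n}.png") for n in("sA","sB","aA","pA")]
cv2.imwrite("pics/m1.png",np.vstack([np.hstack([x[90:390,120:520] for x in a[:2]]),np.hstack([x[90:390,120:520] for x in a[2:]])]))
E
```

```text
6.4333
```

View pics/m1.png

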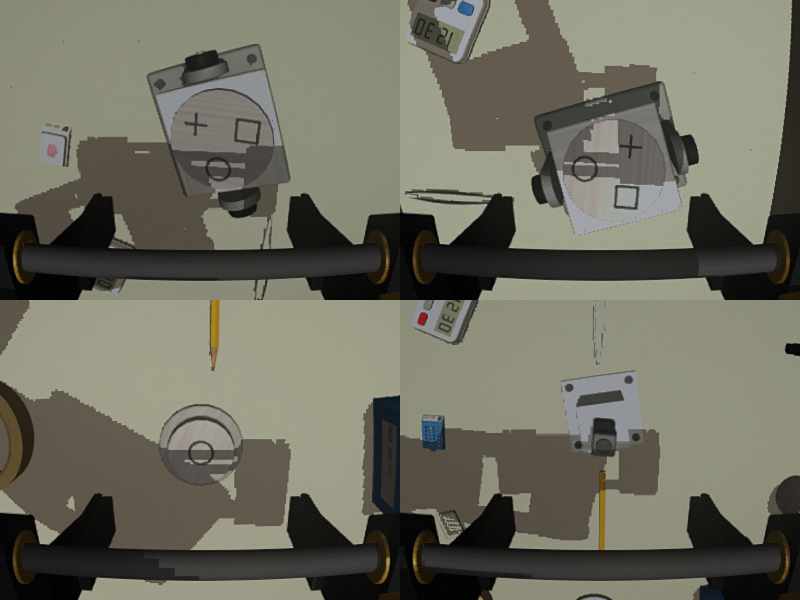

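The four crops (offset 120,90 in full pixels) show these positions:
- **Stage A:** ring (338,259), square (367,221), cross (315,214).
- **Stage B:** ring (305,258), cross (350,237), square (346,287).
- **Anvil:** ring (321,243).
- **Probe:** top ≈(322,233).

I'll zoom in to refine these.

```bash
python3 - <<'E'
from h import *
def crop(n,c,h,s): 
    x=cv2.imread(f"pics/{n}.png")[c[1]-h:c[1]+h,c[0]-h:c[0]+h]
    return cv2.resize(x,(s,s),interpolation=cv2.INTER_CUBIC)
cv2.imwrite("pics/m2.png",np.vstack([np.hstack([crop("sA",(340,230),50,300),crop("sB",(335,260),50,300)]),np.hstack([crop("aA",(321,243),25,300),crop("pA",(322,233),25,300)])]))
G={"sA":[(338,259),(367,221),(315,214)],"sB":[(305,258),(346,287),(350,237)],"aA":[(321,243)]}
for n in G:
    g=cv2.imread(f"pics/{n}.png",0); g=cv2.resize(g,None,fx=4,fy=4,interpolation=cv2.INTER_CUBIC)
    m=(cv2.adaptiveThreshold(g,255,cv2.ADAPTIVE_THRESH_MEAN_C,cv2.THRESH_BINARY_INV,61,12))
    k,L,st,ce=cv2.connectedComponentsWithStats(m)
    for u in G[n]:
        for i in range(1,k):
            c=(st[i,:2]+st[i,2:4]/2)/4-.375
            if st[i,4]>300 and np.hypot(*(c-u))<6: print(n,u,"bbox c",c.round(2),"wh",st[i,2:4]/4,"centroid",(ce[i]/4-.375).round(2))
E
```

```text
sA (338, 259) bbox c [338.   259.75] wh [16.75  5.75] centroid [338.07 259.3 ]
sA (315, 214) bbox c [315.62 214.  ] wh [24.5  23.75] centroid [315.15 213.82]
sB (305, 258) bbox c [304.12 259.  ] wh [6.5  5.75] centroid [303.99 258.89]
sB (346, 287) bbox c [346.   287.12] wh [26.25 25.  ] centroid [345.94 287.47]
```

View pics/m2.png

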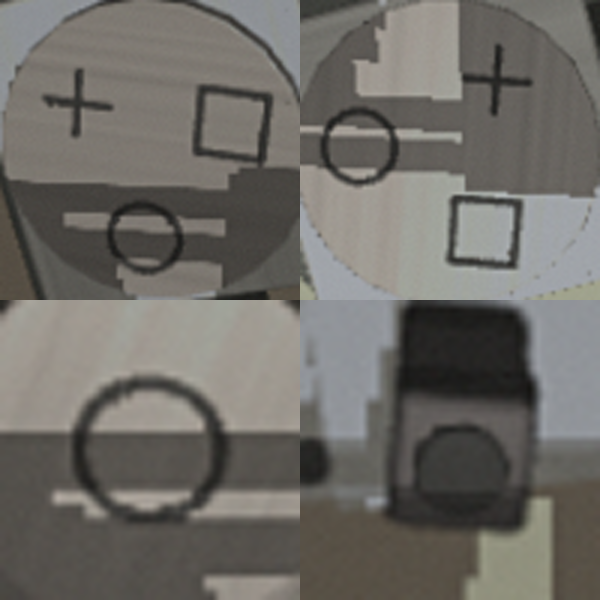

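Zoomed positions in full pixels, ring / square / cross:
- **Stage A:** (337.8,258.5) / (367.2,220.8) / (315.5,213.8).
- **Stage B:** (304.2,257.8) / (346.2,286.8) / (350.2,236.2).

The anvil ring is at (320.5,242.3) and the probe button at (323.3,235.5), with the handle turned about 4° clockwise.

```bash
python3 - <<'E'
from h import *
A,B=load("sA"),load("sB")
ua=[(337.8,258.5),(367.2,220.8),(315.5,213.8)];ub=[(304.2,257.8),(346.2,286.8),(350.2,236.2)]
def tri(os,vs):
    M=[np.eye(3)-np.outer(v,v) for v in vs]
    X=np.linalg.solve(sum(M),sum(m@o for m,o in zip(M,os)));return X,[np.linalg.norm(m@(X-o)) for m,o in zip(M,os)]
oa,va=ray(A,ua);ob,vb=ray(B,ub)
P=[]
for i in range(3):
    X,e=tri([oa,ob],[va[i],vb[i]]);P.append(X);print(X.round(4),"res",np.round(e,4))
P=np.array(P);print("sides (38.1)",[np.linalg.norm(P[i]-P[i-1]).round(4) for i in range(3)],"centre",P.mean(0).round(4))
n=np.cross(P[1]-P[0],P[2]-P[0]);n/=np.linalg.norm(n);n*=np.sign(n[2])
print("n tri",n.round(3),"tilt",np.degrees(np.arccos(n[2])))
# PnP each view with known marks + check
a=np.radians([0,120,-120]); O=np.c_[.022*np.cos(a),.022*np.sin(a),0*a]
from scipy.optimize import least_squares
c0=P.mean(0)
def fit(s,sh):
    def f(x):
        Q=Ro.from_rotvec(x[:3]).apply(O*[1,s,1])+x[3:]
        e=[]
        for o,V,off in((oa,va,sh[0]),(ob,vb,sh[1])):
            for q,v in zip(Q,V): e.append(np.cross(v,q-o-off))
        return np.ravel(e)
    best=None
    ex=P[0]-c0;ex/=np.linalg.norm(ex);ez=n;ey=np.cross(ez,ex)
    return least_squares(f,np.r_[Ro.from_matrix(np.c_[ex,ey,ez]).as_rotvec(),c0])
ex=P[0]-c0;s=np.sign(np.dot(np.cross(n,ex),P[1]-c0))
S=fit(s,np.zeros((2,3)));R=Ro.from_rotvec(S.x[:3]).as_matrix()
print("fit rms",np.sqrt((S.fun**2).mean()),"n",R[:,2].round(3),"tilt",np.degrees(np.arccos(R[2,2])),"c",S.x[3:].round(4),"ring",(S.x[3:]+.022*R[:,0]).round(4))
print("anvil",onz(load("aA"),(320.5,242.3),.024).round(4))
d=load("pA");print("button",onz(d,(323.3,235.5),.135).round(4))
C=np.array([(400,392),(536,389),(522,528),(388,522)])-[300,300];C=C/6+[296.5,207.5]
Q=onz(d,C,.132)[:,:2];print("top c",Q.mean(0).round(4));
for i in range(4):
    e=Q[(i+1)%4]-Q[i];print(np.linalg.norm(e).round(4),np.degrees(np.arctan2(e[1],e[0]))%90)
E
```

```text
[0.5124 0.2328 0.059 ] res [0.0001 0.0001]
[0.5325 0.2645 0.0676] res [0.0001 0.0001]
[0.4956 0.2672 0.0581] res [0.0001 0.0001]
sides (38.1) [np.float64(0.0383), np.float64(0.0385), np.float64(0.0382)] centre [0.5135 0.2548 0.0616]
n tri [-0.255 -0.099  0.962] tilt 15.862753669240272
fit rms 9.761435217109742e-05 n [-0.247 -0.081  0.966] tilt 15.058948412492605 c [0.5135 0.2549 0.0617] ring [0.5124 0.233  0.0596]
anvil [[ 0.5569 -0.2956  0.024 ]]
button [[ 0.5687 -0.0111  0.135 ]]
top c [ 0.5688 -0.0107]
0.017 1.356195061371952
0.0184 85.1192146464709
0.0171 87.32921469334167
0.0172 84.57225665589124
```

Triangulation is consistent: residuals are 0.1 mm and sides 38.2–38.5 mm against 38.1. The tilt is about 15° and the stage turned about 15°. Now I'll grasp and lift.

```bash
python3 - <<'E'
from h import *
r.move_to((.5688,-.0110,.17),(180,0,87))
r.servo_line((.5688,-.0110,.089),max_speed=.06)
print(current_position(),current_ee_rot(),current_force())
fingers.close_gripper(f_grip=35)
print("w",current_width(),current_finger_force(),current_position(),current_force())
g=np.array(current_position())
r.servo_line((.5688,-.0110,.19),max_speed=.08)
r.wait(.2);print(current_position(),current_force(),current_width(),current_time_s())
shot("wrist","gW");shot("side","gS");shot("top","gT")
a=cv2.imread("pics/gW.png")[120:360,160:480];b=cv2.imread("pics/gS.png")[140:320,190:430];
cv2.imwrite("pics/m3.png",np.hstack([cv2.resize(a,(400,300)),cv2.resize(b,(400,300))]))
E
```

```text
[ 0.56911646 -0.01107381  0.08940987] [1.79947883e+02 8.31951835e-03 8.69970211e+01] [ 0.07407113 -0.57894565 -0.00917027]
w 0.01775937041549073 34.99999612569809 [ 0.56883302 -0.0109934   0.08897938] [-0.61900216 -0.47809077  0.00945722]
[ 0.568585   -0.01097738  0.18953549] [-0.70766582 -0.63637695 -0.48158871] 0.01772931540601116 11.05
```

View pics/m3.png

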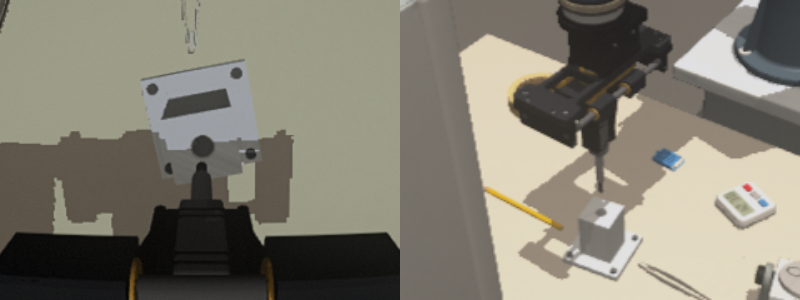

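The probe is held upright and clear of the stand. The tip is at wrist pixel ≈(321.6,250.4) and side pixel ≈(310.6,254). I'll check the tip position, then go to the anvil.

```bash
python3 - <<'E'
from h import *
W,S=load("gW"),load("gS")
o1,v1=ray(W,(321.6,250.8));o2,v2=ray(S,(310.6,254))
M=[np.eye(3)-np.outer(v,v) for v in(v1[0],v2[0])]
X=np.linalg.solve(sum(M),M[0]@o1+M[1]@o2);print("tip",X.round(4),"wrist on z",onz(W,(321.6,250.8),.109).round(4),"tcp",W["p"])
f0=np.array(current_force())
r.move_to((.5569,-.2956,.16),(180,0,87))
r.servo_line((.5569,-.2956,.115),max_speed=.06)
r.wait(.2);f1=np.array(current_force());print(f0,f1,current_position())
hit=r.servo_line((.5569,-.2956,.1005),max_speed=.02,threshold=1.2)
r.wait(.2);print(hit,current_position(),np.array(current_force())-f1,current_time_s(),current_width())
shot("wrist","zW")
cv2.imwrite("pics/m4.png",cv2.resize(cv2.imread("pics/zW.png")[180:330,220:420],(600,450),interpolation=cv2.INTER_CUBIC))
E
```

```text
tip [ 0.5688 -0.0086  0.1139] wrist on z [[ 0.5689 -0.0109  0.109 ]] tcp [ 0.568585   -0.01097738  0.18953549]
[ 0.41096528 -0.26146679 -0.45043707] [-0.51313087  0.99840579 -0.59353164] [ 0.5571365  -0.29583016  0.11550715]
True [ 0.55673689 -0.29545646  0.10149122] [ 0.8537802  -1.45820222  2.69780405] 14.2333 0.017803238419957207
```

View pics/m4.png

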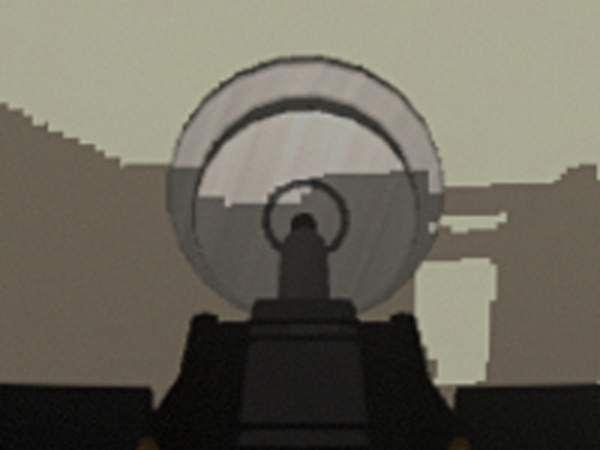

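The tip is centred in the anvil ring, pressed about 3.5–4 mm in. I'll hold there, then go to the stage.

```bash
python3 - <<'E'
from h import *
for i in range(4):
    r.wait(.5);print(current_position(),np.round(current_force(),2))
r.servo_line((.5569,-.2956,.20),max_speed=.08)
n=np.array([-.251,-.072,.965]);n/=np.linalg.norm(n)
z=-n;x=np.array([.05,1,0]);x-=x@z*z;x/=np.linalg.norm(x);R=np.c_[x,np.cross(z,x),z]
rpy=Ro.from_matrix(R).as_euler("xyz",degrees=True)
P=np.array([.5124,.2329,.0597])
r.move_to(P+n*.125,rpy);r.servo_line(P+n*.091,max_speed=.05)
r.wait(.3);print("off",n@(np.array(current_position())-P),current_force(),current_time_s())
np.savez("st.npz",n=n,rpy=rpy,P=P)
shot("wrist","rW")
cv2.imwrite("pics/m5.png",cv2.resize(cv2.imread("pics/rW.png")[180:330,220:420],(600,450),interpolation=cv2.INTER_CUBIC))
E
```

```text
[ 0.55640098 -0.29523803  0.10134846] [ 0.68 -0.95  1.26]
[ 0.55627143 -0.29513382  0.10129634] [ 0.88 -1.14  0.57]
[ 0.55624817 -0.29508379  0.10127343] [ 0.9  -0.94  1.83]
[ 0.5562767  -0.29510492  0.10130531] [ 0.84 -0.79  0.85]
off 0.09126799792449282 [ 0.84082971 -0.44811799 -1.31150864] 20.7
```

View pics/m5.png

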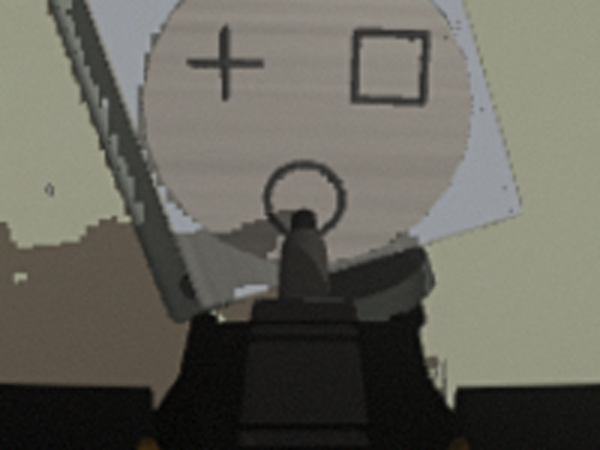

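The tip is 10 mm above the ring and in line with it (ring at column 305 of the crop, tip at 303). I'll check squareness from this view, then press.

```bash
python3 - <<'E'
from h import *
s=np.load("st.npz");n,rpy,P=s["n"],s["rpy"],s["P"]
d=load("rW");uv=np.array([(305,201),(390,67),(225,64)])/3+[219.7,179.7]
o,v=ray(d,uv);t=((P-o)@n)/(v@n);Q=o+v*t[:,None]
print("sides",[np.linalg.norm(Q[i]-Q[i-1]).round(4) for i in range(3)],"ring",Q[0].round(4))
f1=np.mean([(r.wait(.05),current_force())[1] for _ in range(10)],0)
r.servo_line(P+n*.0762,max_speed=.02)
r.wait(.4)
F=np.mean([(r.wait(.05),current_force())[1] for _ in range(16)],0)-f1
p=np.array(current_position());R=Ro.from_euler("xyz",current_ee_rot(),degrees=True).as_matrix()
print("off",n@(p-P),"F along n",F@n,F,"lat",(p-P-n*(n@(p-P))),"ang",np.degrees(np.arccos(-R[:,2]@n)),current_width(),current_time_s())
shot("wrist","eW");shot("side","eS")
a=cv2.resize(cv2.imread("pics/eW.png")[180:330,220:420],(400,300));b=cv2.resize(cv2.imread("pics/eS.png")[200:380,340:580],(400,300))
cv2.imwrite("pics/m6.png",np.hstack([a,b]))
E
```

```text
sides [np.float64(0.0383), np.float64(0.0382), np.float64(0.0383)] ring [0.5128 0.2324 0.0598]
off 0.07620731506834257 F along n 2.696124696599499 [-0.71175383 -0.32396532  2.58378602] lat [4.52244755e-05 9.54135697e-06 1.24749441e-05] ang 0.006022299441205623 0.017386089062094608 23.3417
```

View pics/m6.png

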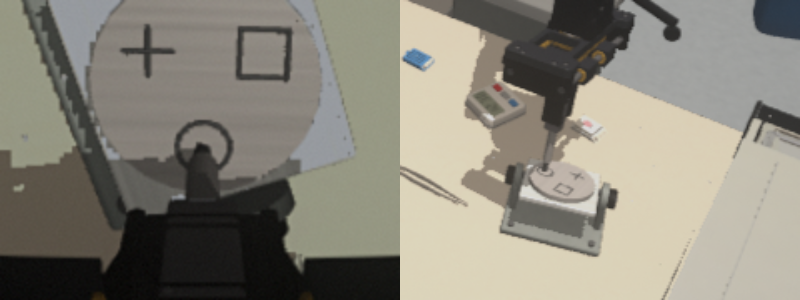

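The tip sits in the ring and is square to the face. The mark triangle is equilateral at 38.2–38.3 mm, and the force is 2.7 N, about 5.7 mm of travel. I'll hand it in.

```bash
python3 - <<'E'
from h import *
r.wait(1.0);print(current_width(),np.round(current_force(),2),current_time_s())
print(ticket.close_job())
E
```

```text
0.017657895517264283 [ 0.18 -0.97  1.35] 24.4417
the job is handed in; nothing more can be done
None
```

I zeroed the probe on the anvil for about 2 s at roughly 3.7 mm of travel, then handed the job in at 24.4 s with the tip pressed square inside the stage ring at about 2.7 N.

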